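# Open the top half of the bolt cage's split gate

### The arm

A 6-joint arm with a two-finger parallel gripper is mounted at the origin on the work surface. World frame = base frame: x ahead of the robot, y to its left, z up, the work surface at z = 0. Lengths are in m, angles in degrees, forces in N, time in s.
With the tool pointing down it reaches from about 0.35 to 0.875 m from the base axis. Payload 15.5 kg.
Tool frame: the origin (TCP) lies at the centre of the arm's flange, where the gripper is bolted on; the fingertips stand 173 mm ahead of it and the grasp point (between the pads) lies 155 mm ahead of it; z points along the fingers, y is the line along which they close (so a half turn about z gives the same grasp; the last joint's range is limited). The gripper opens to 85 mm and grips with 20 to 120 N. Pads are 22 mm wide; open, the fingers measure 114 mm over their backs; the gripper's body (76 mm by 85 mm) begins 54 mm behind the grasp point. The pads swing forward as they close: fully open they stand 13 mm farther back than shut.
Start: joints at [66.263, 28.281, 77.091, -0, 74.628, -5.472], TCP at [0.196, 0.594, 0.405] pointing down, gripper open.
Joint ranges: [-166.48, 166.48], [-47.26, 123.95], [12.59, 153.08], [-70.14, 250.14], [6.76, 159.57], [-176.63, 176.63]. Speed limits (degrees/s): [108.29, 108.29, 147.25, 172.46, 172.46, 172.46].

### API

Orientations are given as a 3x3 rotation matrix whose columns are the frame's x, y, z axes.
In Python, from station import get_state, optics, job, outline_of gives the robot as it stands. The module is installed in compiled form; this text tells all that it offers.
- The arm moves only by the tool play_rows, never from a script. Its argument "plan" is a list of rows, each a list of 3 entries, a list of its own where there are three numbers: the shift along the tool's x, y, z in cm, then the turn, a rotation vector about the tool's x, y, z in rad, then the closure, from 0 (fully open) to 1 (shut). In form: [[[tx, ty, tz], [rx, ry, rz], fingers], ...]. A call has exactly 5 rows; each row shifts and turns the commanded pose from where the row before left it, along the tool's axes as they then stand; what a row does not reach is not made up. A row lasts 1/8 s, in which the tool goes at most 62.5 mm and 10.7 degrees, less where a joint would pass 70% of its speed; a pose out of reach is approached as far as the arm can. A call is refused whole if a number of a shift passes 6.25 or a number of a turn 0.188, either way. A call with a gripper value outside its range is refused whole. The fingers move at their own pace and stop on an object; "squeeze" is the grip in N (left out, the last holds). Time passes only in rows, so rows that do not move let the fingers close, or fill a call up. It gives the time, the measured TCP pose, the force, the opening and the grip force at its end, in the units of the state.
- get_state(): the state, without advancing time (a new reading comes with each control period).
- optics.snapshot(name): name is "side" or "top"; returns (picture, depth): 420x560x3 uint8, red, green, blue; 420x560 float32, m along the optical axis (not along the pixel's ray), 0 where there is no reading.
- optics.camera_params(name): a dict with "camera_matrix" (3x3 intrinsics, pixels), "eye" and "rotation" of the camera in the world. Camera axes: x right, y down, z forward; pixel columns grow to the right and rows downward; lengths in m; the calibration is good to about 2 mm. A picture is of the moment at which its call begins. camera_params takes no time and is no camera call.
- job.sign_off(): hands the job in; it is judged then, once.
Trained networks look in the newest picture that a camera, given by its name, has taken for a name from the list of things; names that differ only in an ending like _2 or _b are one class to them, and where a whole thing is asked for, a point or a joint stands for the part that bears it (a point fixed in the world has none). Each returns a list of dicts, best first, with "conf" (0 to 1); they miss things now and then, are a little off and sometimes report something else, mostly with a low value. They report only what shows in the picture. A call takes as long as a camera call.
- outline_of(name, camera): "mask" (420x560 bool, what is visible of it) and "at" ([column, row] in pixels, amid what is visible of it).
The state is a dict: "t": time; "joint_positions": joint angles; "dq": joint speeds; "joint_efforts": joint torques, N m; "ee_pos": TCP position; "tool_rot": TCP orientation; "wrist_force": force on the tool from outside, world axes, zero at the start; "ft_torque": the same for the moment, N m; "opening": finger opening in m; "grip_force": force on a finger pad.
Only numpy, scipy, OpenCV 4.12 (cv2) and the standard library are available. Lean on these libraries where they do the work, as an engineer would, in place of code of your own. Each camera call takes 0.05 s, during which the arm holds its last target. There are 200 camera calls.

### The job

Open the top half of the bolt cage's split gate so that bolts can be reached over the bottom half: slide the top half's bolt back out of its keep, then pull the top half wide open, to about a right angle, and leave it standing there. The bottom half must stay shut and bolted, and do not disturb the loose bolts and the tin that stand in front of the gate.

Things in the scene. Friction and masses are not known exactly. Their poses are not given: they have to be found in the camera images.
- cage: Fixed grey steel cage, a split mesh gate in its front. Origin on the bench (z = 0) under the middle of the gate's front face; -x points out of the gate to the robot, +y to the hinges, z up. Posts 40 mm square, 370 mm tall, stand at y = +155 (hinges) and -155 mm (keeps, which stand 31 mm out). A fixed heap of bolts lies behind the gate.
- upper_leaf (a joint): Hinge of the gate's top half, rad. 0 shut; grows as it swings out to the robot (clockwise seen from above), stop at 1.75. The leaf is 257 mm wide, 150 mm tall (158 to 308 mm above the bench), 16 mm thick, about 0.9 kg. Light friction (about 0.12 N m): it stays where it is left. With its bolt in the keep it has only about 0.01 rad of play.
- upper_bolt (a joint): Sliding bolt of the top half, m. 0 fully shot; grows as it slides towards the hinges (cage +y), stop at 0.045. Its end leaves the keep on the post at about 0.023. Friction about 2 N; it stays where it is left and swings with the leaf.
- upper_bolt_stub (a point): Point on the upper bolt's stub handle: a round steel stub, 14 mm in diameter, standing straight out (the leaf's -x) from the 12 mm rod. The point is 44 mm in front of the leaf's face and 190 mm above the bench; the stub's round end is 22 mm farther out, the rod's front side 24 mm nearer the leaf. 95 mm from the hinge line when the bolt is fully shot. Axes as the leaf's.
- upper_handle (a point): Middle of the upright pull handle of the top half, a round steel bar 14 mm in diameter and 75 mm long between its bends, upright, 50 mm in front of the leaf's face, 205 mm from the hinge line, near the free edge. Centre 255 mm above the bench. Axes as the leaf's.
- upper_hinge (a point): Point on the upright hinge line of the top half, at the handle's height, at the leaf's front face. Both halves turn about this line.
- lower_leaf (a joint): Hinge of the bottom half of the gate, rad. 0 shut. 257 mm wide, 130 mm tall (22 to 152 mm above the bench), no pull handle. It must stay shut.
- lower_bolt (a joint): Sliding bolt of the bottom half, the same kind as the upper one, m. 0 fully shot, and it must stay so.
- lower_bolt_stub (a point): Stub handle of the lower bolt, the same as the upper one but 57 mm above the bench. Not to be moved.
- bolt_a_mid (a point): Middle of a loose black steel hex bolt, 110 mm tall, 52 mm across the head, standing on its head on the bench in front of the gate. Leave alone.
- bolt_b_mid (a point): The same, a second bolt, also in front of the gate. Leave alone.
- tin_mid (a point): Middle of a loose steel tin, 72 mm in diameter, 85 mm tall, standing in front of the gate. Leave alone.
- pipe_mid (a point): Middle of a fixed copper pipe, 20 mm in diameter, 440 mm long, that runs along the cage's y across the front, 40 mm in front of the gate's face, 345 mm above the bench, held by a bracket at each post. A gripper cannot come straight down between pipe and gate: tilt the tool some 25 to 45 degrees and reach in from the robot's side, under the pipe. Axes as the cage's.

How it is judged (in metres and radians):
On the way, in this order (a step that is already met when the one before it is completed fails the run):
1. the upper bolt is drawn out of its keep while the top half is still shut (value of joint upper_bolt above 0.022 m and value of joint upper_leaf below 0.2 rad), for 0.1 s.
2. the top half is wide open (value of joint upper_leaf above 1.1 rad), for 0.1 s.
At the end, for the whole second after the job is handed in: The top half stands still, open by at least 1.1 rad (63 degrees); the bottom half is shut (within 0.05 rad) and its bolt still shot (within 12 mm) (value of joint upper_leaf above 1.1 rad and velocity of joint upper_leaf between -0.05 and 0.05 rad/s and value of joint lower_leaf below 0.05 rad and value of joint lower_bolt below 0.012 m); the robot touches nothing.
It fails at once if the bottom half is unbolted or opened (value of joint lower_bolt above 0.018 m or value of joint lower_leaf above 0.1 rad).
It fails at once if a loose bolt or the tin in front of the gate is moved by more than 30 mm (distance of any of bolt_a_mid, bolt_b_mid, tin_mid from where it was at the start of the episode above 0.03 m).
It also fails if it takes over 51 s, if anything falls off the work surface, if the arm or the gripper's body presses on something with over 40 N, if the wrist force passes 120 N, or if a joint passes its speed limit or range.

## Working session

There is one attempt and no reset: what is moved stays moved. The work goes in short steps, Python scripts to look and compute and a tool call to move; the robot and the scene stay as the last step left them, time stands still between calls to the robot, and variables do not carry over. Pictures are saved under pics/ and viewed, at most 10 in all, crops included, and the job is handed in when it is done.

Besides the shell and the picture viewer there is one more tool, called by a JSON object that holds its "api" and its "payload". play_rows: Moves the arm, as the interface text tells. Its arguments: {"type":"object","properties":{"plan":{"type":"array"},"squeeze":{"type":"number"}},"required":["plan"]}

```bash
mkdir -p pics
cat > h.py <<'E'
import numpy as np, cv2
from station import get_state, optics, job, outline_of
np.set_printoptions(precision=4,suppress=True)
def cloud(cam):
    im,d=optics.snapshot(cam); p=optics.camera_params(cam); K=np.array(p["camera_matrix"]);R=np.array(p["rotation"]);e=np.array(p["eye"])
    v,u=np.mgrid[:420,:560]; X=np.stack([(u-K[0,2])/K[0,0]*d,(v-K[1,2])/K[1,1]*d,d],-1)
    W=X@R.T+e; W[d==0]=np.nan
    return im,W
def save(im,n): cv2.imwrite('pics/'+n,im[:,:,::-1])
E
python3 - <<'E'
from h import *
s=get_state(); print(s['t'],s['ee_pos'],s['tool_rot'],s['opening'])
for c in ['side','top']:
    im,W=cloud(c); save(im,c+'0.png'); p=optics.camera_params(c); print(c,p['eye'],p['rotation'],p['camera_matrix'])
    for n in ['cage','upper_handle','upper_bolt_stub','lower_bolt_stub','bolt_a_mid','tin_mid','pipe_mid','upper_leaf']:
        for r in outline_of(n,c)[:3]:
            w=W[r['mask']]; print(n,round(r['conf'],2),r['at'],r['mask'].sum(),np.nanmedian(w,0),np.nanpercentile(w,2,axis=0),np.nanpercentile(w,98,axis=0))
E
```

```text
0.0 [0.1958 0.5934 0.4041] [[-0.9496  0.3134 -0.0005]
 [ 0.3134  0.9496 -0.0011]
 [ 0.0001 -0.0012 -1.    ]] 0.08584074767829686
side [0.2121 0.5097 0.9531] [[-0.8276 -0.4337  0.3564]
 [-0.5612  0.6225 -0.5456]
 [ 0.0148 -0.6515 -0.7585]] [[492.1831   0.     289.2003]
 [  0.     492.1831 213.4742]
 [  0.       0.       1.    ]]
cage 0.62 [255.3, 184.7] 18782 [ 0.6532 -0.0503  0.1777] [ 0.562  -0.2718  0.0123] [0.8576 0.1205 0.3706]
cage 0.32 [318.6, 255.0] 626 [ 0.5149 -0.0688  0.0404] [ 0.4975 -0.0962  0.0025] [ 0.5408 -0.0549  0.1122]
cage 0.29 [354.5, 231.0] 1136 [ 0.466  -0.1603  0.0756] [ 0.4378 -0.2043  0.0059] [ 0.5034 -0.1445  0.0887]
upper_handle 0.94 [274.0, 174.5] 4098 [ 0.6435 -0.0849  0.2226] [ 0.5689 -0.229   0.1084] [0.7249 0.0456 0.3105]
upper_bolt_stub 0.56 [278.4, 193.7] 407 [ 0.6151 -0.0675  0.1957] [ 0.5834 -0.2147  0.1861] [ 0.636  -0.0306  0.1993]
lower_bolt_stub 0.87 [283.4, 228.0] 350 [ 0.6142 -0.0743  0.0626] [ 0.5838 -0.2118  0.0416] [ 0.6339 -0.0336  0.0666]
bolt_a_mid 0.73 [318.3, 255.7] 674 [ 0.5154 -0.0694  0.0325] [ 0.4974 -0.1365 -0.0005] [ 0.556  -0.0
[... 1301 characters left out ...]
 [ 0.5381 -0.0565  0.1127]
lower_bolt_stub 0.86 [320.7, 207.1] 334 [ 0.6118 -0.0921  0.0614] [ 0.5842 -0.214   0.0556] [ 0.632  -0.0366  0.0664]
bolt_a_mid 0.52 [315.1, 254.0] 356 [ 0.5145 -0.0767  0.0237] [ 0.4983 -0.1015  0.0016] [ 0.5382 -0.0575  0.1127]
tin_mid 0.7 [360.0, 273.7] 899 [ 0.4704 -0.1757  0.0836] [ 0.4386 -0.2099  0.0174] [ 0.5035 -0.1464  0.0884]
pipe_mid 0.91 [328.0, 164.1] 20069 [ 0.6742 -0.1061  0.1453] [ 0.5566 -0.2763  0.0183] [0.8583 0.1104 0.3698]
upper_leaf 0.61 [329.5, 173.5] 2943 [ 0.6383 -0.0943  0.2965] [ 0.5693 -0.2065  0.1885] [0.6734 0.0361 0.3104]
upper_leaf 0.19 [316.8, 211.6] 408 [ 0.614  -0.0901  0.0608] [ 0.584  -0.2135 -0.0012] [ 0.6376 -0.0365  0.068 ]
```

Run:
```python
import cv2
a=cv2.imread('pics/side0.png');b=cv2.imread('pics/top0.png')
cv2.imwrite('pics/ab.png',cv2.vconcat([cv2.resize(a[70:300,130:430],None,fx=1.3,fy=1.3),cv2.resize(b[80:300,170:470],None,fx=1.3,fy=1.3)]))
from h import *
for c in ['side','top']:
    im,W=cloud(c)
    # fit frame from pipe (z 0.34-0.356 in front) and leaf front face
    x,y,z=W[...,0],W[...,1],W[...,2]
    with np.errstate(all='ignore'):
        m=(z>.344)&(z<.358)&(x>.5)&(x<.75)
        p=W[m][:,:2]; print(c,'pipe',len(p)); vx,vy,x0,y0=cv2.fitLine(p.astype(np.float32),cv2.DIST_HUBER,0,.01,.01).ravel(); print(vx,vy,x0,y0,np.ptp(p,0), np.degrees(np.arctan2(-vx,vy)))
        m=(z>.366)&(z<.375)&(x>.4); p=W[m][:,:2]; print('posts',len(p),p.min(0),p.max(0))
        q=p.astype(np.float32); 
        m=m.astype(np.uint8); n,l,st,ce=cv2.connectedComponentsWithStats(m)
        for i in range(1,n):
            if st[i,4]>40: r=W[l==i][:,:2].astype(np.float32); print(st[i,4],cv2.minAreaRect(r))
```

```text
side pipe 2346
0.20281664 0.97921675 0.6094582 -0.0034234414 [0.1761 0.4686] -11.701715
posts 655 [ 0.6016 -0.2651] [0.7118 0.0849]
262 ((0.6229524612426758, -0.24090157449245453), (0.041638899594545364, 0.04075593873858452), 78.4482650756836)
393 ((0.688343346118927, 0.06233178824186325), (0.03956342115998268, 0.04025246575474739), 77.39524841308594)
top pipe 3031
0.21937712 0.9756401 0.5754525 -0.17099677 [0.1638 0.464 ] -12.672451
posts 1011 [ 0.6014 -0.2642] [0.7115 0.0828]
495 ((0.6888015866279602, 0.06048540398478508), (0.04012080654501915, 0.04070578143000603), 77.70912170410156)
516 ((0.6237644553184509, -0.241930291056633), (0.04042686149477959, 0.04075805842876434), 78.01578521728516)
```

View pics/ab.png

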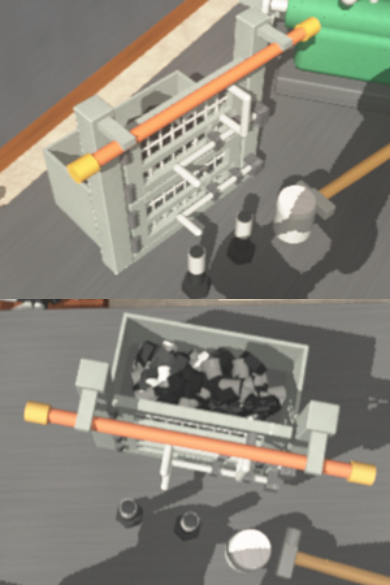

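```bash
cat >> h.py <<'E'
yc=np.array([.2105,.9776,0]); xc=np.array([.9776,-.2105,0]); RC=np.stack([xc,yc,[0,0,1]],1)
M=np.array([.656,-.0902,0])
def cage(W): return (W-M)@RC
E
python3 - <<'E'
from h import *
for c in ['side','top']:
    im,W=cloud(c); C=cage(W); x,y,z=C[...,0],C[...,1],C[...,2]
    def rep(n,m): 
        p=C[m]; print(c,n,len(p),np.median(p,0) if len(p) else '',np.percentile(p,[2,98],axis=0) if len(p) else '')
    with np.errstate(all='ignore'):
        rep('pipe',(z>.35)&(z<.358)&(abs(y)<.12)&(x<.1))
        rep('leaftop',(z>.300)&(z<.313)&(y<.12)&(y>-.12)&(x>-.05)&(x<.08))
        rep('handle',(z>.225)&(z<.285)&(y<-.03)&(y>-.12)&(x>-.14)&(x<-.055))
        rep('ustub',(z>.18)&(z<.205)&(y<.09)&(y>-.0)&(x>-.2)&(x<-.055))
        rep('lstub',(z>.045)&(z<.07)&(y<.09)&(y>-.0)&(x>-.2)&(x<-.055))
        rep('boltA/B',(z>.10)&(z<.12)&(y<.2)&(y>-.2)&(x>-.3)&(x<-.08))
        rep('tin',(z>.08)&(z<.095)&(y<.2)&(y>-.2)&(x>-.3)&(x<-.1))
        m=((z>.015)&(z<.12)&(x<-.08)&(x>-.35)&(abs(y)<.25)).astype(np.uint8)
        n,l,st,ce=cv2.connectedComponentsWithStats(m)
        for i in range(1,n):
            if st[i,4]>60: rep('comp',l==i)
E
```

```text
side pipe 856 [-0.0626  0.0118  0.3547] [[-0.069  -0.1147  0.3504]
 [-0.0528  0.1154  0.3573]]
side leaftop 480 [-0.0087  0.0031  0.309 ] [[-0.0384 -0.1134  0.302 ]
 [-0.0024  0.1098  0.3114]]
side handle 152 [-0.0728 -0.0701  0.2547] [[-0.0766 -0.0779  0.2259]
 [-0.0599 -0.0666  0.2838]]
side ustub 95 [-0.0712  0.0424  0.1957] [[-0.0848  0.0341  0.1894]
 [-0.0555  0.0471  0.199 ]]
side lstub 86 [-0.0732  0.0382  0.0628] [[-0.1455  0.0303  0.0532]
 [-0.0557  0.0891  0.0681]]
side boltA/B 271 [-0.136   0.0797  0.11  ] [[-0.1479 -0.0269  0.1013]
 [-0.1211  0.1037  0.1134]]
side tin 613 [-0.1565 -0.1203  0.0859] [[-0.1902 -0.1547  0.0808]
 [-0.1303  0.1026  0.0929]]
side comp 1433 [-0.1673 -0.121   0.0643] [[-0.1956 -0.2395  0.0173]
 [-0.1198 -0.0913  0.0883]]
side comp 543 [-0.1419 -0.0095  0.0546] [[-0.1566 -0.0362  0.0166]
 [-0.1152  0.0055  0.1128]]
side comp 575 [-0.1395  0.0968  0.0539] [[-0.1528  0.0695  0.0175]
 [-0.1138  0.1119  0.1126]]
top pipe 1257 [-0.0602 -0.001   0.3532] [[-0.0682 -0.1155  0.3502]
 [-0.0515  0.115   0.3568]]
top leaftop 1261 [-0.0123 -0.0027  0.3073] [[-0
[... 199 characters left out ...]
316  0.191 ]
 [-0.0556  0.0448  0.1998]]
top lstub 73 [-0.0726  0.0343  0.0617] [[-0.1445  0.028   0.0472]
 [-0.0568  0.0847  0.0687]]
top boltA/B 265 [-0.1347 -0.0047  0.1086] [[-0.1479 -0.0295  0.1024]
 [-0.1214  0.1003  0.1137]]
top tin 712 [-0.1605 -0.1267  0.0844] [[-0.1905 -0.1571  0.0805]
 [-0.1322 -0.0083  0.0896]]
top comp 333 [-0.1387  0.0862  0.0354] [[-0.1542  0.0678  0.0156]
 [-0.1162  0.1102  0.1127]]
top comp 325 [-0.1408 -0.0161  0.0323] [[-0.1567 -0.039   0.0158]
 [-0.1217  0.0032  0.1131]]
top comp 905 [-0.1643 -0.1237  0.0835] [[-0.1954 -0.1573  0.0248]
 [-0.1307 -0.0928  0.0892]]
top comp 581 [-0.1538 -0.2064  0.024 ] [[-0.1903 -0.2468  0.0164]
 [-0.1083 -0.1888  0.0293]]
```

```bash
cat >> h.py <<'E'
from scipy.spatial.transform import Rotation as Ro
O=M-.02*xc
def tgt(p,tilt,yaw=0):
    """grasp point p (cage frame), tilt from vertical, yaw (deg, clockwise = leaf opening) -> TCP pose world"""
    t=np.radians(tilt); R0=np.stack([[-np.cos(t),0,-np.sin(t)],[0,1,0],[np.sin(t),0,-np.cos(t)]],1)
    R=RC@Ro.from_euler('z',-yaw,degrees=True).as_matrix()@R0
    return O+RC@np.asarray(p,float)-.155*R[:,2],R
def plan(wps,s=None):
    """wps: list of (pos,R,nrows); prints rows from the current pose"""
    s=s or get_state(); p=np.array(s['ee_pos']);R=np.array(s['tool_rot'])
    print('t',s['t'],'q',np.array(s['joint_positions']),'F',np.array(s['wrist_force']),'open',s['opening'])
    for P,Q,n in wps:
        for k in range(n,0,-1):
            d=R.T@(P-p)/k*100; r=Ro.from_matrix(R.T@Q).as_rotvec()/k
            d=np.round(d,2); r=np.round(r,3); print(d.tolist(),r.tolist())
            p=p+R@d/100; R=R@Ro.from_rotvec(r).as_matrix()
def handle(th,r=.205,o=.05,z=.255):
    t=np.radians(th); return np.array([0,.132,z])+r*np.array([-np.sin(t),-np.cos(t),0])+o*np.array([-np.cos(t),np.sin(t),0])
E
python3 - <<'E'
from h import *
a=tgt([-.052,.037,.19],45); b=a[0]-.10*a[1][:,2]
print(b,a)
plan([(b+[-.05,.02,.04],a[1],15),(b,a[1],3),(a[0],a[1],5)])
E
```

```text
[ 0.4171 -0.0009  0.3703] (array([ 0.4863, -0.0158,  0.2996]), array([[-0.6913,  0.2105,  0.6913],
       [ 0.1488,  0.9776, -0.1488],
       [-0.7071,  0.    , -0.7071]]))
t 1.1 q [66.2631 28.2816 77.0916  0.0001 74.6299 -5.4704] F [ 0.8301  0.0675 -0.2034] open 0.08501153722647069
[-2.28, -3.28, -0.04] [-0.003, -0.052, -0.007]
[-2.26, -3.29, 0.07] [-0.003, -0.052, -0.007]
[-2.23, -3.31, 0.18] [-0.003, -0.052, -0.007]
[-2.2, -3.33, 0.28] [-0.003, -0.052, -0.007]
[-2.16, -3.34, 0.39] [-0.003, -0.052, -0.007]
[-2.11, -3.36, 0.49] [-0.003, -0.052, -0.007]
[-2.06, -3.38, 0.58] [-0.003, -0.053, -0.007]
[-2.0, -3.39, 0.68] [-0.003, -0.052, -0.007]
[-1.94, -3.41, 0.78] [-0.002, -0.053, -0.007]
[-1.87, -3.42, 0.87] [-0.003, -0.052, -0.006]
[-1.8, -3.44, 0.95] [-0.002, -0.053, -0.007]
[-1.72, -3.45, 1.04] [-0.003, -0.052, -0.006]
[-1.65, -3.46, 1.12] [-0.002, -0.053, -0.007]
[-1.56, -3.48, 1.2] [-0.003, -0.052, -0.006]
[-1.48, -3.49, 1.26] [-0.002, -0.053, -0.007]
[-0.31, -0.3, 2.19] [-0.0, 0.0, 0.0]
[-0.31, -0.3, 2.2] [-0.0, 0.0, 0.0]
[-0.3, -0.3, 2.19] [-0.0, 0.0, 0.0]
[0.0, 0.0, 2.0] [-0.0, 0.0, 0.0]
[0.0, 0.0, 2.0] [-0.0, 0.0, 0.0]
[0.0, 0.0, 2.0] [-0.0, 0.0, 0.0]
[0.0, 0.0, 2.0] [-0.0, 0.0, 0.0]
[0.0, 0.0, 2.0] [-0.0, 0.0, 0.0]
```

{"api": "play_rows", "payload": {"plan": [[[-2.3,-3.3,0],[-0.003,-0.052,-0.007],0],[[-2.3,-3.3,0.1],[-0.003,-0.052,-0.007],0],[[-2.2,-3.3,0.2],[-0.003,-0.052,-0.007],0],[[-2.2,-3.3,0.3],[-0.003,-0.052,-0.007],0],[[-2.2,-3.3,0.4],[-0.003,-0.052,-0.007],0]]}}

```text
t: 1.72
ee_pos: [0.2541, 0.4011, 0.4056]
tool_rot: [[-0.927, 0.278, 0.252], [0.271, 0.961, -0.062], [-0.259, 0.011, -0.966]]
wrist_force: [0.9, -0.3, -0.2]
opening: 0.0853
grip_force: 0.0
```

{"api": "play_rows", "payload": {"plan": [[[-2.1,-3.4,0.5],[-0.003,-0.052,-0.007],0],[[-2.1,-3.4,0.6],[-0.003,-0.053,-0.007],0],[[-2,-3.4,0.7],[-0.003,-0.052,-0.007],0],[[-1.9,-3.4,0.8],[-0.002,-0.053,-0.007],0],[[-1.9,-3.4,0.9],[-0.003,-0.052,-0.006],0]]}}

```text
t: 2.35
ee_pos: [0.3116, 0.2092, 0.4067]
tool_rot: [[-0.838, 0.242, 0.488], [0.215, 0.97, -0.113], [-0.501, 0.011, -0.865]]
wrist_force: [1.2, 0.2, 0.1]
opening: 0.0855
grip_force: 0.0
```

{"api": "play_rows", "payload": {"plan": [[[-1.8,-3.4,1],[-0.002,-0.053,-0.007],0],[[-1.7,-3.4,1],[-0.003,-0.052,-0.006],0],[[-1.6,-3.5,1.1],[-0.002,-0.053,-0.007],0],[[-1.6,-3.5,1.2],[-0.003,-0.052,-0.006],0],[[-1.5,-3.5,1.3],[-0.002,-0.053,-0.007],0]]}}

```text
t: 2.98
ee_pos: [0.3687, 0.0178, 0.4085]
tool_rot: [[-0.689, 0.21, 0.694], [0.148, 0.978, -0.15], [-0.71, -0.001, -0.705]]
wrist_force: [-0.1, 0.7, -0.1]
opening: 0.0855
grip_force: 0.0
```

Run:
```python
from h import *
a=tgt([-.052,.037,.19],45); b=a[0]-.10*a[1][:,2]
plan([(b,a[1],3),(a[0],a[1],5)])
```

```text
t 2.975 q [ -3.9553   2.276  125.9187 -40.3339   9.023  -44.2548] F [-0.0566  0.6818 -0.0653] open 0.08551758936209804
[-0.3, -0.27, 2.11] [-0.0, 0.001, 0.0]
[-0.3, -0.27, 2.11] [-0.0, 0.001, 0.0]
[-0.31, -0.27, 2.11] [-0.0, 0.001, 0.001]
[0.0, 0.0, 2.0] [-0.0, 0.0, -0.0]
[0.0, 0.0, 2.0] [-0.0, 0.0, -0.0]
[0.0, 0.0, 2.0] [-0.0, 0.0, -0.0]
[0.0, 0.0, 2.0] [-0.0, 0.0, -0.0]
[0.01, 0.01, 2.0] [-0.0, 0.0, -0.0]
```

Run:
```python
from h import *
a=tgt([-.052,.037,.19],30); b=a[0]-.10*a[1][:,2]
plan([(b+[-.03,0,0.0],a[1],5),(b,a[1],1),(a[0],a[1],4)])
```

```text
t 2.975 q [ -3.9553   2.276  125.9187 -40.3339   9.023  -44.2548] F [-0.0566  0.6818 -0.0653] open 0.08551758936209804
[-1.09, -0.29, 1.03] [-0.0, 0.053, 0.0]
[-1.14, -0.29, 0.97] [-0.0, 0.053, 0.0]
[-1.19, -0.29, 0.91] [-0.0, 0.053, 0.0]
[-1.23, -0.29, 0.84] [-0.0, 0.053, 0.0]
[-1.28, -0.28, 0.77] [-0.0, 0.053, 0.0]
[-2.54, 0.63, 1.47] [-0.0, 0.0, 0.0]
[0.0, 0.0, 2.5] [-0.0, 0.0, 0.0]
[0.0, 0.0, 2.5] [-0.0, 0.0, 0.0]
[0.0, 0.0, 2.5] [-0.0, 0.0, 0.0]
[0.0, 0.01, 2.5] [-0.0, 0.0, 0.0]
```

{"api": "play_rows", "payload": {"plan": [[[-1.1,-0.3,1.0],[0,0.053,0],0],[[-1.1,-0.3,1],[0,0.053,0],0],[[-1.2,-0.3,0.9],[0,0.053,0],0],[[-1.2,-0.3,0.8],[0,0.053,0],0],[[-1.3,-0.3,0.8],[0,0.053,0],0]]}}

```text
t: 3.6
ee_pos: [0.4357, -0.011, 0.4109]
tool_rot: [[-0.843, 0.213, 0.494], [0.183, 0.977, -0.109], [-0.506, -0.002, -0.863]]
wrist_force: [0.1, -0.3, -0.9]
opening: 0.0854
grip_force: 0.0
```

Run:
```python
from h import *
a=tgt([-.052,.037,.19],30); b=a[0]-.10*a[1][:,2]
plan([(b,a[1],1),(a[0],a[1],4)])
im,W=cloud('side'); save(im,'s1.png')
im2,W=cloud('top'); cv2.imwrite('pics/s1.png',cv2.hconcat([im[70:320,150:450],im2[80:330,170:470]])[:,:,::-1])
```

```text
t 3.6 q [ -8.5527   7.728  112.9202  -4.1073  29.1052 -83.2368] F [ 0.1326 -0.3349 -0.9124] open 0.08537252551100953
[-2.8, 0.6, 1.65] [-0.003, 0.006, -0.001]
[0.0, 0.0, 2.5] [-0.0, 0.0, -0.0]
[0.0, 0.0, 2.5] [-0.0, 0.0, -0.0]
[0.0, 0.0, 2.5] [-0.0, 0.0, -0.0]
[0.0, 0.0, 2.5] [-0.0, 0.0, -0.0]
```

View pics/s1.png

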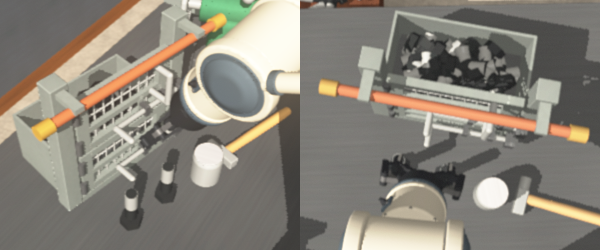

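The side view shows the gripper at about (170,130), the upper stub at about (125,130). In the top view the gripper at (425,180) is aligned with the stub at (428,130).

{"api": "play_rows", "payload": {"plan": [[[-2.8,0.6,1.65],[-0.003,0.006,-0.001],0],[[0,0,2.5],[0,0,0],0],[[0,0,2.5],[0,0,0],0],[[0,0,2.5],[0,0,0],0],[[0,0,2.5],[0,0,0],0]], "squeeze": 20}}

```text
t: 4.32
ee_pos: [0.5171, -0.0221, 0.3235]
tool_rot: [[-0.845, 0.21, 0.491], [0.182, 0.978, -0.106], [-0.503, -0.0, -0.865]]
wrist_force: [0.6, 0.9, -0.1]
opening: 0.0853
grip_force: 0.0
```

Run:
```python
from h import *
a=tgt([-.052,.037,.19],30)
plan([(a[0],a[1],1)])
im,W=cloud('side');im2,W=cloud('top'); cv2.imwrite('pics/s2.png',cv2.resize(cv2.hconcat([im[90:270,200:400],im2[100:280,220:420]]),None,fx=2,fy=2)[:,:,::-1])
```

```text
t 4.325 q [ -8.4809  22.3637 109.6851  -6.0338  17.9237 -81.0888] F [ 0.5538  0.8587 -0.1322] open 0.08527819381055453
[-0.08, -0.03, -0.03] [-0.0, 0.003, 0.0]
```

View pics/s2.png

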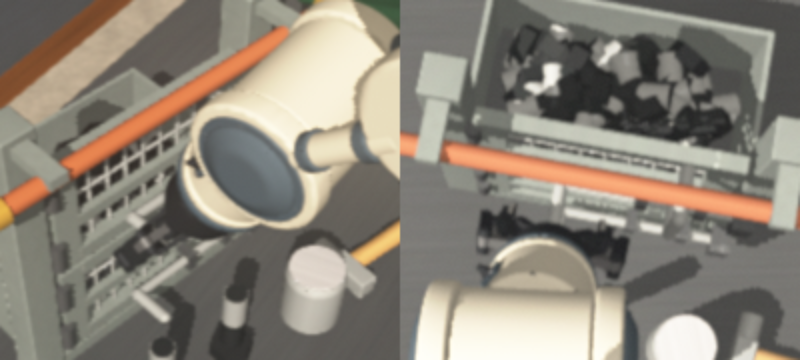

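The fingers straddle the upper stub (side view near (145,225)). I'll close now.

{"api": "play_rows", "payload": {"plan": [[[0,0,0],[0,0,0],1],[[0,0,0],[0,0,0],1],[[0,0,0],[0,0,0],1],[[0,0,0],[0,0,0],1],[[0,0,0],[0,0,0],1]], "squeeze": 30}}

```text
t: 5.05
ee_pos: [0.5173, -0.0224, 0.3246]
tool_rot: [[-0.845, 0.211, 0.491], [0.182, 0.978, -0.106], [-0.502, -0.0, -0.865]]
wrist_force: [-4.4, 1.0, 8.9]
opening: 0.0127
grip_force: 29.1
```

{"api": "play_rows", "payload": {"plan": [[[0,0.6,0],[0,0,0],1],[[0,0.9,0],[0,0,0],1],[[0,0.9,0],[0,0,0],1],[[0,0.9,0],[0,0,0],1],[[0,0.6,0],[0,0,0],1]]}}

```text
t: 5.68
ee_pos: [0.5256, 0.016, 0.3246]
tool_rot: [[-0.845, 0.211, 0.491], [0.182, 0.978, -0.106], [-0.502, -0.0, -0.865]]
wrist_force: [-5.8, -0.0, 8.8]
opening: 0.0128
grip_force: 29.3
```

{"api": "play_rows", "payload": {"plan": [[[0,0,0],[0,0,0],1],[[0,0,0],[0,0,0],1],[[0,0,0],[0,0,0],0],[[0,0,0],[0,0,0],0],[[0,0,0],[0,0,0],0]]}}

```text
t: 6.3
ee_pos: [0.5256, 0.0157, 0.3241]
tool_rot: [[-0.846, 0.211, 0.49], [0.182, 0.978, -0.106], [-0.501, -0.0, -0.865]]
wrist_force: [-0.3, 0.9, -0.3]
opening: 0.0664
grip_force: 0.0
```

Run:
```python
from h import *
im,W=cloud('top')
for c in ['top','side']:
    im,W=cloud(c)
    for r in outline_of('upper_bolt_stub',c)[:2]:
        w=cage(W[r['mask']])+[.02,0,0]; w=w[(w[:,0]<-.045)&(w[:,2]>.17)]; print(c,r['conf'],len(w),np.median(w,0) if len(w) else '')
h=tgt([-.052,-.073,.242],33); hb=h[0]-.09*h[1][:,2]
s=get_state();p=np.array(s['ee_pos']);R=np.array(s['tool_rot'])
plan([(p-.1*R[:,2],R,3),(hb,h[1],5),(h[0],h[1],4)],s)
```

```text
top 0.8 21 [-0.049   0.0753  0.1963]
top 0.34 0 
side 0.72 0 
t 6.55 q [ -3.4439  22.9102 108.3591 -13.286   19.4005 -69.8917] F [-0.5084 -0.2422 -0.2397] open 0.08513989352683539
[0.0, -0.0, -3.33] [0.0, 0.0, 0.0]
[0.0, -0.0, -3.33] [0.0, 0.0, 0.0]
[0.0, -0.0, -3.34] [0.0, 0.0, 0.0]
[-0.27, -2.98, -0.69] [-0.0, -0.01, -0.0]
[-0.28, -2.98, -0.69] [-0.0, -0.01, -0.0]
[-0.29, -2.98, -0.69] [-0.0, -0.01, -0.0]
[-0.3, -2.99, -0.68] [-0.0, -0.01, -0.0]
[-0.3, -2.98, -0.68] [-0.0, -0.011, -0.0]
[0.0, 0.0, 2.25] [-0.0, 0.0, -0.0]
[0.0, 0.0, 2.25] [-0.0, 0.0, -0.0]
[0.0, 0.0, 2.25] [-0.0, 0.0, -0.0]
[0.0, 0.0, 2.25] [-0.0, 0.0, -0.0]
```

{"api": "play_rows", "payload": {"plan": [[[0,0,-3.3],[0,0,0],0],[[0,0,-3.3],[0,0,0],0],[[0,0,-3.4],[0,0,0],0],[[-0.3,-3,-0.7],[0,-0.01,0],0.3],[[-0.3,-3,-0.7],[0,-0.01,0],0.3]]}}

```text
t: 7.18
ee_pos: [0.4617, -0.0323, 0.4264]
tool_rot: [[-0.835, 0.21, 0.508], [0.179, 0.978, -0.109], [-0.52, -0.0, -0.854]]
wrist_force: [0.1, 1.3, -0.8]
opening: 0.0596
grip_force: 0.0
```

{"api": "play_rows", "payload": {"plan": [[[-0.3,-3,-0.7],[0,-0.01,0],0.3],[[-0.3,-3,-0.7],[0,-0.01,0],0.3],[[-0.3,-3,-0.7],[0,-0.01,0],0.3],[[0,0,0],[0,0,0],0.3],[[0,0,0],[0,0,0],0.3]]}}

```text
t: 7.8
ee_pos: [0.4397, -0.119, 0.4482]
tool_rot: [[-0.82, 0.211, 0.532], [0.177, 0.977, -0.115], [-0.544, -0.0, -0.839]]
wrist_force: [-0.2, -0.5, -1.5]
opening: 0.0599
grip_force: 0.0
```

Run:
```python
from h import *
h=tgt([-.052,-.073,.242],33)
plan([(h[0],h[1],5)])
im,W=cloud('side');im2,W=cloud('top'); cv2.imwrite('pics/s3.png',cv2.resize(cv2.hconcat([im[90:270,200:400],im2[100:280,220:420]]),None,fx=2,fy=2)[:,:,::-1])
```

```text
t 7.8 q [ -25.1775    5.9011  108.4988   12.6194   33.9773 -111.4715] F [-0.1942 -0.5047 -1.5026] open 0.05990470638528749
[0.01, 0.01, 1.81] [-0.0, -0.0, -0.0]
[0.01, 0.02, 1.81] [-0.0, -0.0, -0.0]
[0.0, 0.01, 1.81] [-0.0, -0.0, -0.0]
[0.01, 0.02, 1.82] [-0.0, -0.001, -0.0]
[0.0, 0.01, 1.81] [-0.0, -0.0, -0.001]
```

View pics/s3.png

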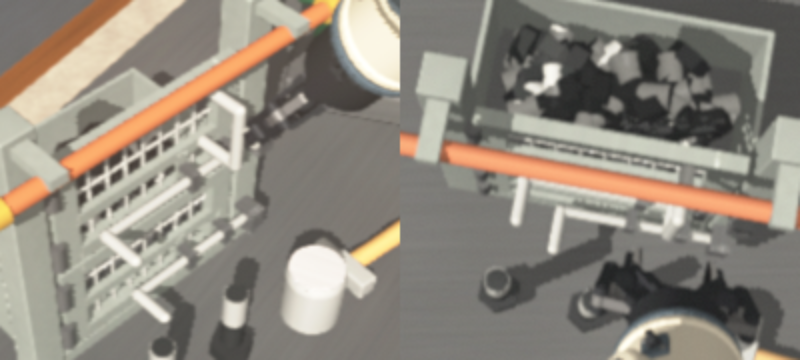

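Top view: the gripper centre at about (675,280) is in line with the handle at (672,210). The upper stub is drawn to the left at (518,200).

{"api": "play_rows", "payload": {"plan": [[[0,0,1.8],[0,0,0],0.3],[[0,0,1.8],[0,0,0],0.3],[[0,0,1.8],[0,0,0],0.3],[[0,0,1.8],[0,0,0],0.3],[[0,0,1.8],[0,0,0],0.3]]}}

```text
t: 8.52
ee_pos: [0.4882, -0.1289, 0.3721]
tool_rot: [[-0.821, 0.21, 0.532], [0.176, 0.978, -0.114], [-0.544, -0.0, -0.839]]
wrist_force: [-0.6, -0.5, 0.3]
opening: 0.0597
grip_force: 0.0
```

{"api": "play_rows", "payload": {"plan": [[[0,0,0],[0,0,0],1],[[0,0,0],[0,0,0],1],[[0,0,0],[0,0,0],1],[[0,0,0],[0,0,0],1],[[0,0,0],[0,0,0],1]], "squeeze": 40}}

```text
t: 9.15
ee_pos: [0.4873, -0.1299, 0.3735]
tool_rot: [[-0.82, 0.211, 0.532], [0.177, 0.977, -0.116], [-0.545, -0.001, -0.838]]
wrist_force: [-3.2, -6.7, -1.2]
opening: 0.0129
grip_force: 38.9
```

Run:
```python
from h import *
s=get_state(); p=np.array(s['ee_pos']);R=np.array(s['tool_rot'])
print((p+.155*R[:,2]-O)@RC)
w=[]
for th in range(5,85,5):
    h=handle(th,z=.242); w.append((*tgt(h,33,th),1))
plan(w)
```

```text
[-0.0521 -0.0745  0.2435]
t 9.15 q [ -23.7195   16.3907  109.2815   16.2893   22.6488 -114.8214] F [-3.2157 -6.6928 -1.2416] open 0.012902543749375672
[1.36, 1.38, -0.71] [0.046, 0.0, 0.073]
[1.45, 1.25, -0.94] [0.048, 0.0, 0.073]
[1.46, 1.25, -0.95] [0.047, 0.0, 0.073]
[1.45, 1.25, -0.95] [0.048, 0.0, 0.074]
[1.46, 1.25, -0.94] [0.047, 0.0, 0.073]
[1.45, 1.25, -0.95] [0.048, 0.0, 0.073]
[1.46, 1.25, -0.94] [0.048, 0.0, 0.073]
[1.45, 1.25, -0.95] [0.047, 0.0, 0.073]
[1.46, 1.25, -0.94] [0.048, 0.0, 0.073]
[1.45, 1.25, -0.95] [0.047, 0.0, 0.074]
[1.46, 1.25, -0.95] [0.048, 0.0, 0.073]
[1.45, 1.25, -0.94] [0.047, 0.0, 0.073]
[1.46, 1.25, -0.95] [0.048, 0.0, 0.073]
[1.45, 1.25, -0.94] [0.048, 0.0, 0.073]
[1.46, 1.24, -0.95] [0.047, 0.0, 0.073]
[1.45, 1.25, -0.95] [0.048, 0.0, 0.074]
```

{"api": "play_rows", "payload": {"plan": [[[1.4,1.3,-0.8],[0.046,0,0.073],1],[[1.45,1.25,-0.95],[0.048,0,0.073],1],[[1.45,1.25,-0.95],[0.047,0,0.073],1],[[1.45,1.25,-0.95],[0.048,0,0.074],1],[[0,0,0],[0,0,0],1]]}}

```text
t: 9.78
ee_pos: [0.445, -0.0694, 0.3736]
tool_rot: [[-0.732, 0.493, 0.471], [0.414, 0.87, -0.268], [-0.542, -0.001, -0.841]]
wrist_force: [-21.7, -23.0, 27.8]
opening: 0.0129
grip_force: 44.3
```

Run:
```python
from h import *
s=get_state(); p=np.array(s['ee_pos']);R=np.array(s['tool_rot'])
print((p+.155*R[:,2]-O)@RC,handle(20),s['ft_torque'])
w=[]
for th in range(25,90,5):
    h=handle(th,z=.242); w.append((*tgt(h,33,th),1))
plan(w)
```

```text
[-0.1106 -0.0493  0.2433] [-0.1171 -0.0435  0.255 ] [-4.0053  0.8783 -2.7703]
t 9.775 q [-13.3082  12.8987 114.8669 -23.7687  22.2248 -54.1202] F [-21.6671 -23.024   27.8041] open 0.012868741381460543
[2.2, 2.05, -1.23] [0.071, -0.003, 0.112]
[1.45, 1.25, -0.94] [0.048, -0.0, 0.074]
[1.46, 1.25, -0.95] [0.047, -0.0, 0.073]
[1.46, 1.25, -0.94] [0.048, -0.0, 0.073]
[1.45, 1.25, -0.95] [0.047, -0.0, 0.073]
[1.46, 1.25, -0.94] [0.048, -0.0, 0.074]
[1.45, 1.25, -0.95] [0.047, -0.0, 0.073]
[1.46, 1.25, -0.94] [0.048, -0.0, 0.073]
[1.46, 1.25, -0.94] [0.047, -0.0, 0.073]
[1.45, 1.25, -0.95] [0.048, -0.0, 0.073]
[1.46, 1.25, -0.94] [0.047, -0.0, 0.074]
[1.45, 1.25, -0.95] [0.048, -0.0, 0.073]
[1.46, 1.24, -0.94] [0.047, -0.0, 0.073]
```

{"api": "play_rows", "payload": {"plan": [[[0,0,0],[0,0,0],1],[[0,0,0],[0,0,0],1],[[0,0,0],[0,0,0],1],[[0,0,0],[0,0,0],1],[[0,0,0],[0,0,0],1]], "squeeze": 20}}

```text
t: 10.4
ee_pos: [0.4456, -0.0702, 0.3736]
tool_rot: [[-0.732, 0.492, 0.471], [0.413, 0.871, -0.268], [-0.542, -0.001, -0.84]]
wrist_force: [-16.6, -17.1, 24.2]
opening: 0.0126
grip_force: 43.8
```

Run:
```python
from h import *
s=get_state(); p=np.array(s['ee_pos']);R=np.array(s['tool_rot'])
print((p+.155*R[:,2]-O)@RC,handle(17),handle(20),s['ft_torque'],s['wrist_force'])
im,W=cloud('side');im2,W=cloud('top'); cv2.imwrite('pics/s4.png',cv2.resize(cv2.hconcat([im[90:270,200:400],im2[100:280,220:420]]),None,fx=2,fy=2)[:,:,::-1])
w=[]
for th in range(20,92,4):
    h=handle(th,z=.242); w.append((*tgt(h,33,th),1))
plan(w)
```

```text
[-0.1097 -0.0499  0.2433] [-0.1078 -0.0494  0.255 ] [-0.1171 -0.0435  0.255 ] [-3.1949  0.5104 -2.0378] [-16.5594 -17.0931  24.2286]
t 10.5 q [-13.4293  12.9453 114.8058 -23.5598  22.1558 -54.4595] F [-17.0384 -18.5892  24.326 ] open 0.012711873267351141
[0.87, 0.77, -0.37] [0.024, -0.003, 0.04]
[1.17, 0.99, -0.76] [0.038, -0.0, 0.058]
[1.17, 0.98, -0.76] [0.038, -0.0, 0.059]
[1.17, 0.99, -0.76] [0.038, -0.0, 0.059]
[1.17, 0.99, -0.76] [0.038, -0.0, 0.058]
[1.18, 0.99, -0.76] [0.039, -0.0, 0.059]
[1.17, 0.99, -0.76] [0.038, -0.0, 0.058]
[1.17, 0.98, -0.76] [0.038, -0.0, 0.059]
[1.17, 0.99, -0.76] [0.038, -0.0, 0.058]
[1.17, 0.99, -0.76] [0.038, -0.0, 0.059]
[1.17, 0.98, -0.77] [0.038, -0.0, 0.058]
[1.18, 0.99, -0.76] [0.038, -0.0, 0.059]
[1.17, 0.99, -0.76] [0.038, 0.0, 0.059]
[1.17, 0.99, -0.76] [0.038, 0.0, 0.058]
[1.17, 0.98, -0.76] [0.038, 0.0, 0.059]
[1.17, 0.99, -0.76] [0.038, 0.0, 0.058]
[1.18, 0.99, -0.76] [0.038, 0.0, 0.059]
[1.17, 0.99, -0.77] [0.038, 0.0, 0.058]
```

View pics/s4.png

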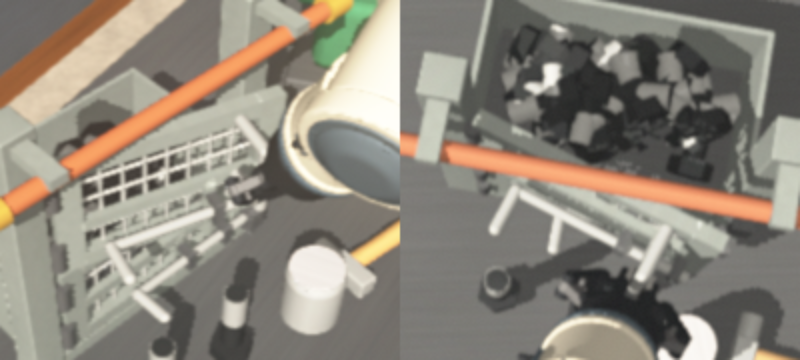

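The leaf is about 17° open with the bar gripped (top view, near (650,265)). There is residual load in the grip, so I'll regrip to relax it.

{"api": "play_rows", "payload": {"plan": [[[0,0,0],[0,0,0],0.6],[[0,0,0],[0,0,0],0.6],[[0,0,0],[0,0,0],1],[[0,0,0],[0,0,0],1],[[0,0,0],[0,0,0],1]], "squeeze": 25}}

```text
t: 11.12
ee_pos: [0.4452, -0.0698, 0.3719]
tool_rot: [[-0.734, 0.492, 0.468], [0.413, 0.871, -0.266], [-0.538, -0.002, -0.843]]
wrist_force: [-14.5, -15.1, 13.3]
opening: 0.0133
grip_force: 24.5
```

{"api": "play_rows", "payload": {"plan": [[[0.9,0.8,-0.4],[0.024,-0.003,0.04],1],[[1.15,1.0,-0.75],[0.038,0,0.058],1],[[1.15,1.0,-0.75],[0.038,0,0.058],1],[[1.15,1.0,-0.75],[0.038,0,0.058],1],[[0,0,0],[0,0,0],1]]}}

```text
t: 11.75
ee_pos: [0.4239, -0.0093, 0.3711]
tool_rot: [[-0.605, 0.696, 0.386], [0.583, 0.718, -0.381], [-0.542, -0.006, -0.84]]
wrist_force: [-27.7, -16.6, 35.5]
opening: 0.0132
grip_force: 28.4
```

Run:
```python
from h import *
s=get_state(); p=np.array(s['ee_pos']);R=np.array(s['tool_rot'])
g=(p+.155*R[:,2]-O)@RC; th=np.degrees(np.arctan2(*-(g-[0,.132,0])[:2]))-np.degrees(np.arctan2(.05,.205))
print(g,th,handle(th),s['ft_torque'])
w=[]
for d in range(4,64,4):
    h=handle(th+d,z=.242); w.append((*tgt(h,33,th+d),1))
plan(w,s)
```

```text
[-0.1531 -0.0149  0.2408] 32.47971792806997 [-0.1523 -0.0141  0.255 ] [-4.0634  1.6313 -2.794 ]
t 11.75 q [ -1.148   12.8392 115.6083 -42.0314  33.8494 -15.2248] F [-27.6767 -16.599   35.5049] open 0.013243478682298651
[1.13, 1.11, -0.84] [0.038, -0.003, 0.069]
[1.17, 0.98, -0.77] [0.038, -0.0, 0.059]
[1.17, 0.99, -0.76] [0.038, -0.0, 0.058]
[1.17, 0.99, -0.76] [0.038, -0.0, 0.059]
[1.17, 0.99, -0.76] [0.038, -0.0, 0.058]
[1.17, 0.98, -0.76] [0.038, -0.0, 0.059]
[1.18, 0.99, -0.76] [0.038, -0.0, 0.058]
[1.17, 0.99, -0.76] [0.038, -0.0, 0.059]
[1.17, 0.99, -0.76] [0.038, -0.0, 0.059]
[1.17, 0.98, -0.76] [0.038, -0.0, 0.058]
[1.17, 0.99, -0.76] [0.038, -0.0, 0.059]
[1.18, 0.99, -0.77] [0.038, -0.0, 0.058]
[1.17, 0.99, -0.76] [0.038, -0.0, 0.059]
[1.17, 0.99, -0.76] [0.038, -0.0, 0.058]
[1.17, 0.98, -0.76] [0.038, -0.0, 0.059]
```

{"api": "play_rows", "payload": {"plan": [[[0,0,0],[0,0,0],0.5],[[0,0,0],[0,0,0],0.5],[[-0.54,0,-0.84],[0,0,0],0.5],[[0,0,0],[0,0,0],0.5],[[0,0,0],[0,0,0],0.5]]}}

```text
t: 12.38
ee_pos: [0.4257, -0.009, 0.3802]
tool_rot: [[-0.605, 0.694, 0.389], [0.584, 0.72, -0.376], [-0.542, -0.0, -0.841]]
wrist_force: [-0.3, -0.2, 0.3]
opening: 0.0428
grip_force: 0.0
```

Run:
```python
from h import *
s=get_state(); p=np.array(s['ee_pos']);R=np.array(s['tool_rot'])
g=(p+.155*R[:,2]-O)@RC; th=np.degrees(np.arctan2(*-(g-[0,.132,0])[:2]))-np.degrees(np.arctan2(.05,.205))
print(g,th,handle(th),s['ft_torque'])
im,W=cloud('side');im2,W2=cloud('top'); cv2.imwrite('pics/s5.png',cv2.resize(cv2.hconcat([im[90:270,200:400],im2[100:280,220:420]]),None,fx=2,fy=2)[:,:,::-1])
C=cage(W2)+[.02,0,0]
with np.errstate(all='ignore'): m=(C[...,2]>.302)&(C[...,2]<.314)&(C[...,0]<-.02)
q=C[m][:,:2].astype(np.float32); l=cv2.fitLine(q,cv2.DIST_HUBER,0,.01,.01).ravel(); print('leaf',len(q),np.degrees(np.arctan2(l[0],l[1])),l)
w=[]
for d in range(4,64,4):
    h=handle(th+d,z=.252); w.append((*tgt(h,33,th+d),1))
plan(w[:3],s)
```

```text
[-0.1509 -0.0134  0.2499] 32.35768308641753 [-0.152  -0.0144  0.255 ] [0.1537 0.1925 0.0181]
leaf 1011 31.53213 [ 0.523   0.8523 -0.0982 -0.0398]
t 12.375 q [ -1.2165  11.9499 114.7157 -40.0877  34.8385 -17.5079] F [-0.3457 -0.1578  0.2683] open 0.04279944553284183
[1.14, 0.93, -0.94] [0.043, -0.004, 0.067]
[1.18, 0.99, -0.77] [0.038, 0.0, 0.058]
[1.17, 0.99, -0.76] [0.038, 0.0, 0.059]
```

View pics/s5.png

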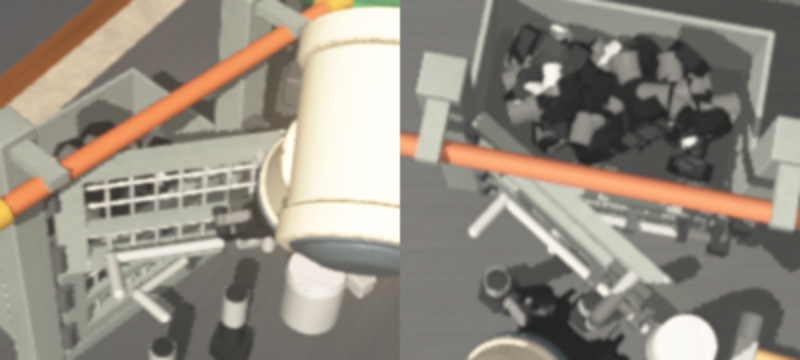

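The leaf stands at about 31.5° and the fingers straddle the bar freely. I'll grip again, higher up the bar, and go on.

{"api": "play_rows", "payload": {"plan": [[[0,0,0],[0,0,0],1],[[0,0,0],[0,0,0],1],[[0,0,0],[0,0,0],1],[[0.6,0.5,-0.4],[0.02,0,0.03],1],[[1.15,1.0,-0.8],[0.038,0,0.06],1]]}}

```text
t: 13.1
ee_pos: [0.4202, 0.0161, 0.3803]
tool_rot: [[-0.538, 0.77, 0.342], [0.647, 0.638, -0.418], [-0.54, -0.003, -0.842]]
wrist_force: [0.1, -0.4, -20.9]
opening: 0.0129
grip_force: 25.3
```

{"api": "play_rows", "payload": {"plan": [[[1.15,1.0,-0.75],[0.038,0,0.058],1],[[1.15,1.0,-0.75],[0.038,0,0.058],1],[[1.15,1.0,-0.75],[0.038,0,0.058],1],[[1.15,1.0,-0.75],[0.038,0,0.058],1],[[0,0,0],[0,0,0],1]]}}

```text
t: 13.72
ee_pos: [0.4227, 0.0848, 0.3801]
tool_rot: [[-0.344, 0.914, 0.214], [0.768, 0.405, -0.497], [-0.541, -0.007, -0.841]]
wrist_force: [-10.1, -1.9, -5.6]
opening: 0.0134
grip_force: 27.2
```

```bash
cat >> h.py <<'E'
def go(step,n,z=.252):
    s=get_state(); p=np.array(s['ee_pos']);R=np.array(s['tool_rot'])
    g=(p+.155*R[:,2]-O)@RC; th=np.degrees(np.arctan2(*-(g-[0,.132,0])[:2]))-np.degrees(np.arctan2(.05,.205))
    print(g,th,handle(th),s['ft_torque'])
    plan([(*tgt(handle(th+step*k,z=z),33,th+step*k),1) for k in range(1,n+1)],s)
E
python3 -c "
from h import *
go(5,4)"
```

```text
[-0.1963  0.0537  0.2498] 54.542793320117276 [-0.196   0.0538  0.255 ] [ 0.7518  1.2417 -0.9279]
t 13.725 q [ 14.9451  16.1469 108.0486 -39.3921  57.4973  13.2074] F [-10.1414  -1.8524  -5.6194] open 0.013449791793509707
[1.38, 1.29, -1.12] [0.047, -0.004, 0.086]
[1.46, 1.25, -0.95] [0.047, -0.0, 0.073]
[1.46, 1.25, -0.94] [0.048, -0.0, 0.073]
[1.45, 1.25, -0.95] [0.047, -0.0, 0.073]
```

Good, low force. On to about 85–90°.

{"api": "play_rows", "payload": {"plan": [[[1.3,1.2,-1.0],[0.045,0,0.08],1],[[1.45,1.25,-0.95],[0.047,0,0.073],1],[[1.45,1.25,-0.95],[0.048,0,0.073],1],[[1.45,1.25,-0.95],[0.047,0,0.073],1],[[0,0,0],[0,0,0],1]]}}

```text
t: 14.35
ee_pos: [0.4518, 0.1644, 0.3813]
tool_rot: [[-0.055, 0.998, 0.033], [0.839, 0.064, -0.54], [-0.541, -0.002, -0.841]]
wrist_force: [-4.9, 0.6, -19.3]
opening: 0.013
grip_force: 26.7
```

{"api": "play_rows", "payload": {"plan": [[[1.3,1.15,-0.9],[0.042,0,0.068],1],[[1.3,1.15,-0.9],[0.042,0,0.068],1],[[1.3,1.1,-0.85],[0.042,0,0.065],1],[[0,0,0],[0,0,0],1],[[0,0,0],[0,0,0],1]]}}

```text
t: 14.98
ee_pos: [0.486, 0.2104, 0.3822]
tool_rot: [[0.144, 0.985, -0.092], [0.829, -0.171, -0.533], [-0.54, 0.0, -0.841]]
wrist_force: [-4.8, 2.6, -25.1]
opening: 0.0134
grip_force: 26.8
```

{"api": "play_rows", "payload": {"plan": [[[0,0,0],[0,0,0],0.5],[[0,0,0],[0,0,0],0.5],[[0,0,0],[0,0,0],0.5],[[0,0,0],[0,0,0],0.5],[[0,0,0],[0,0,0],0.5]]}}

```text
t: 15.6
ee_pos: [0.4869, 0.21, 0.3846]
tool_rot: [[0.146, 0.985, -0.087], [0.829, -0.17, -0.533], [-0.54, 0.005, -0.841]]
wrist_force: [0.2, 0.3, -0.4]
opening: 0.0426
grip_force: 0.0
```

Run:
```python
from h import *
go(5,1)
im,W=cloud('side');im2,W2=cloud('top'); cv2.imwrite('pics/s6.png',cv2.resize(cv2.hconcat([im[90:290,180:400],im2[100:300,190:410]]),None,fx=1.8,fy=1.8)[:,:,::-1])
C=cage(W2)+[.02,0,0]
with np.errstate(all='ignore'): m=(C[...,2]>.302)&(C[...,2]<.314)&(C[...,0]<-.02)&(C[...,0]>-.25)
q=C[m][:,:2].astype(np.float32); l=cv2.fitLine(q,cv2.DIST_HUBER,0,.01,.01).ravel(); print('leaf',len(q),np.degrees(np.arctan2(l[0],l[1])),l)
```

```text
[-0.2043  0.1742  0.2542] 87.95741100676743 [-0.2067  0.1747  0.255 ] [ 0.2177 -0.0788 -0.0302]
t 15.6 q [ 24.7236  27.5916  86.5277 -26.674   86.1199  41.2768] F [ 0.2067  0.324  -0.3587] open 0.04258124808244534
[1.7, 1.15, -0.77] [0.055, -0.005, 0.075]
leaf 1245 88.17701 [ 0.9995  0.0318 -0.1571  0.116 ]
```

View pics/s6.png

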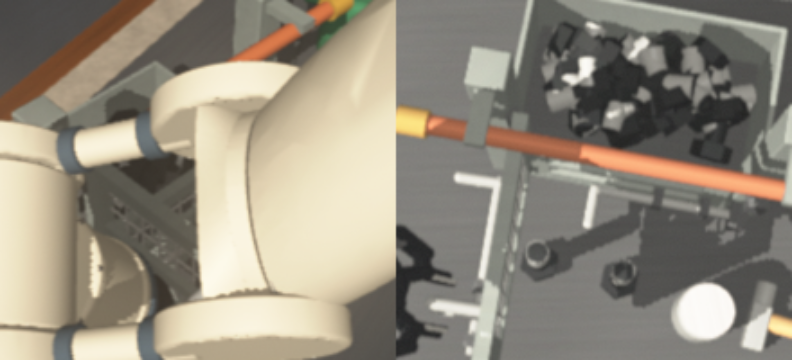

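The leaf stands at 88° (top view, along x≈500), lower half shut, bolts and tin in place. I'll retreat back along the tool axis.

{"api": "play_rows", "payload": {"plan": [[[0,0,-1.5],[0,0,0],0.5],[[0,0,-2.5],[0,0,0],0.5],[[0,0,-3],[0,0,0],0.5],[[0,0,-3],[0,0,0],0.5],[[0,0,-3],[0,0,0],0.5]]}}

```text
t: 16.32
ee_pos: [0.4982, 0.2803, 0.4957]
tool_rot: [[0.146, 0.985, -0.087], [0.829, -0.17, -0.533], [-0.54, 0.006, -0.842]]
wrist_force: [-0.2, -0.1, 0.6]
opening: 0.0428
grip_force: 0.0
```

{"api": "play_rows", "payload": {"plan": [[[0,0,-2],[0,0,0],0.5],[[0,0,0],[0,0,0],0.5],[[0,0,0],[0,0,0],0.5],[[0,0,0],[0,0,0],0.5],[[0,0,0],[0,0,0],0.5]]}}

```text
t: 16.95
ee_pos: [0.5, 0.2897, 0.5103]
tool_rot: [[0.146, 0.985, -0.088], [0.828, -0.17, -0.534], [-0.541, 0.005, -0.841]]
wrist_force: [0.5, -0.2, 0.9]
opening: 0.0427
grip_force: 0.0
```

Run:
```python
from h import *
im2,W2=cloud('top'); C=cage(W2)+[.02,0,0]
with np.errstate(all='ignore'): m=(C[...,2]>.302)&(C[...,2]<.314)&(C[...,0]<-.02)&(C[...,0]>-.25)&(C[...,1]<.16)
q=C[m][:,:2].astype(np.float32); l=cv2.fitLine(q,cv2.DIST_HUBER,0,.01,.01).ravel(); a=np.degrees(np.arctan2(l[0],l[1])); print('leaf',len(q),a)
x,y,z=np.moveaxis(C,-1,0)
with np.errstate(all='ignore'):
    for n,k in dict(A=(z>.10)&(z<.12)&(y>.05)&(y<.12)&(x<-.08)&(x>-.2),B=(z>.10)&(z<.12)&(abs(y)<.04)&(x<-.08)&(x>-.2),tin=(z>.08)&(z<.095)&(y<-.08)&(x<-.09)&(x>-.25)).items(): print(n,np.median(C[k],0))
print(get_state()['wrist_force'])
if 80<abs(a)<100: print(job.sign_off())
```

```text
leaf 1069 87.6271
A [-0.1131  0.0888  0.1086]
B [-0.1158 -0.018   0.1093]
tin [-0.1409 -0.1276  0.0843]
[-0.885  -0.0179  0.2253]
the job is handed in; nothing more can be done
None
```

The top half is unbolted and stands open at about 88° with the arm clear of it; the bottom half looked shut in the last picture, the loose bolts and tin have not moved, and the job was handed in at about 17 s (no verdict was shown).

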